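Open the ratchet bench clamp for the next glue-up

TASK

The next glue-up is longer, so open the red bench clamp fully: press the orange release paddle on its sliding jaw all the way down and, keeping it down, push the jaw back along the bar until it meets the end stop, then move clear. Use the fingers only to press and push, and leave the laminated block between the jaws and everything else on the bench where it is.

Things in the scene. Friction and masses are not known exactly. Their poses are not given: they have to be found in the camera images.
- clamp: Red ratchet bench clamp, bolted down, 436 mm long. Origin on the bench under mid-bar. Its x axis runs along the steel bar from the fixed jaw (x = -0.18) to the end stop (x = +0.18), both 66 mm high: +x is the way the sliding jaw opens; z is up. The bar is 14 mm wide, its top 58 mm above the bench. Both jaws have arms reaching 120 mm out to the -y side, 52 mm high at most.
- jaw (a joint): Travel of the dark steel sliding jaw along the bar, m: 0 = nearest the fixed jaw, 0.17 = against the end stop. Starts at 0 to 0.05. Ratchet teeth 12 mm apart stop it from opening (after up to one tooth of play) unless the paddle is held at least 6 mm down; then it slides with about 3 N of friction and stays where it is left.
- release (a joint): Downward travel of the orange release paddle, m: 0 = up, 0.010 = fully down (hard stop). Its spring takes about 1.5 N to begin and 5 N fully down and lifts it again when let go. At rest it may stand up to 6 mm down, the ratchet nose resting on a tooth tip.
- paddle (a point): Centre of the flat top of the orange release paddle, which rides on the sliding jaw: 44 mm along the clamp's x by 42 mm across, 92 mm above the bench when up, 82 mm when fully down. Its axes are the clamp's. Nothing stands above it.
- push_wall (a point): Point on the sliding jaw's upright steel wall, mid-width, 104 mm above the bench. The wall's face looks along clamp -x, 25 mm in +x from the paddle's centre; it is 46 mm wide, 15 mm thick and rises to 114 mm above the bench. A finger holding the paddle down and moving along clamp +x meets it and pushes the jaw.
- end_stop (a point): Middle of the top edge of the end stop's face that the jaw's push-wall side meets. The push wall's face (point push_wall) ends 15 mm short of it in clamp x when the jaw is fully back.
- block_mid (a point): Centre of the loose laminated wooden block (64 x 60 x 36 mm, 0.1 kg) standing on the bench between the jaw arms. Leave it.
- glue: White glue bottle, 52 mm diameter, 120 mm high, loose; origin under its base. Leave it.
- varnish: Green tin, 64 mm diameter, 85 mm high, loose; origin under its base. Leave it.
- screw_jar: Glass jar with a steel lid, 60 mm diameter, 85 mm high, loose; origin under its base. Leave it.
- screwdriver: Red-handled screwdriver lying on the bench, about 160 mm long; x along it. Leave it.
- bench_brush: Blue bench brush lying on the bench, about 200 mm long; x along it. Leave it.
- offcut: Wooden offcut, 100 x 45 x 18 mm, loose; origin under its centre. Leave it.
- tape_roll: Roll of yellow tape lying flat, 90 mm diameter, 24 mm high; origin under its centre. Leave it.

How it is judged:
By the outcome, as a careful person would: the job done as asked, in the order asked, and still so for the second after the job is handed in, with the robot touching nothing.
It also fails if it takes over 35 s, if anything falls off the work surface, if the arm or the gripper's body presses on something with over 40 N, if the wrist force passes 120 N, or if a joint passes its speed limit or range.

ROBOT

A 6-joint arm with a two-finger parallel gripper is mounted at the origin on the work surface. World frame = base frame: x ahead of the robot, y to its left, z up, the work surface at z = 0. Lengths are in m, angles in rad, forces in N, time in s.
With the tool pointing down it reaches from about 0.375 to 0.9 m from the base axis. Payload 3.1 kg.
Tool frame: the origin (TCP) lies on the centre line of the jaws, within the pads' length; the fingertips stand 25 mm ahead of it and the grasp point (between the pads) lies 6 mm ahead of it (manip.tips_ahead is the distance from the TCP to the fingertips, in m); z points along the fingers, y is the direction in which the jaws open and shut (so a half turn about z gives the same grasp; the last joint's range is limited). The gripper opens to 85 mm and grips with 20 to 120 N. Pads are 22 mm wide; open, the fingers measure 114 mm over their backs; the gripper's body (76 mm by 85 mm) begins 54 mm behind the grasp point. The pads swing forward as they close: fully open they stand 13 mm farther back than shut.
Start: joints at [0.956, 0.527, 1.433, -0, 1.181, -0.178], TCP at [0.264, 0.566, 0.233] pointing down, gripper open.
Joint ranges: [-3.08, 3.08], [-0.75, 2.2], [0.22, 2.44], [-1.43, 4.57], [0, 2.65], [-2.85, 2.85]. Speed limits (rad/s): [2.79, 2.79, 3.14, 3.14, 3.14, 3.14].

INTERFACE

Orientations are given as a unit quaternion [x, y, z, w].
In Python, from station import manip gives the robot as it stands.
- The arm moves only by the tool play_rows, never from a script. Its argument "steps" is a list that holds one entry, the list of rows, each a list of 6 numbers: the shift along the tool's x, y, z in m, then the turn, a rotation vector about the tool's x, y, z in degrees. In form: [[[x, y, z, rx, ry, rz], ...]]. A call has 1 to 10 rows; each row shifts and turns the commanded pose from where the row before left it, along the tool's axes as they then stand; what a row does not reach is not made up. A row lasts 1/8 s, in which the tool goes at most 62.5 mm and 10.7 degrees, less where a joint would pass 70% of its speed; a pose out of reach is approached as far as the arm can. A call is refused whole if a number of a shift passes 0.0625 or a number of a turn 10.7, either way. A call with a gripper value outside its range is refused whole. "fingers" is the opening, from 0 (shut) to 1 (fully open), set as the call begins (left out, the last holds). The fingers move at their own pace and stop on an object; "squeeze" is the grip in N (left out, the last holds). Time passes only in rows, so rows that do not move let the fingers close. It gives the time, the measured TCP pose, the force and the opening at its end, in the units of the state.
- manip.sense(): the state, without advancing time (a new reading comes with each control period).
- manip.snapshot(name): name is "scene" or "side" or "wrist"; returns a dict with "img" (480x640x3 uint8, red, green, blue), "K" (3x3 intrinsics, pixels), "world_from_camera" (4x4, takes a point from camera to world coordinates). Camera axes: x right, y down, z forward; pixel columns grow to the right and rows downward; lengths in m; the calibration is good to about 2 mm. A picture is of the moment at which its call begins. There is no depth.
- manip.sign_off(): hands the job in, once; it reports no verdict.
Trained networks look in a picture, given as the dict that the camera call returned (one of the last four; its "shot" number tells which), for a name from the list of things; names that differ only in an ending like _2 or _b are one class to them, and where a whole thing is asked for, a point or a joint stands for the part that bears it (a point fixed in the world has none). Each returns a list of dicts, best first, with "score" (0 to 1); they miss things now and then, are a little off and sometimes report something else, mostly with a low value. They report only what shows in the picture. A call takes as long as a camera call.
- manip.regions_of(label, picture): "pixels" (480x640 bool, what is visible of it) and "rect" ([left, top, right, bottom] in pixels, round what is visible of it).
- manip.pinpoint(label, picture): "point" ([column, row] in pixels: a listed point, or the origin of a listed thing).
The state is a dict: "t": time; "q": joint angles; "qd": joint speeds; "tau": joint torques, N m; "tcp_pos": TCP position; "tool_rot": TCP orientation; "force": force on the tool from outside, world axes, zero at the start; "ft_torque": the same for the moment, N m; "finger_gap": opening from 0.0 (shut) to 1.0 (fully open).
Only numpy, scipy, OpenCV 4.12 (cv2) and the standard library are available. Lean on these libraries where they do the work, as an engineer would, in place of code of your own. Each camera call takes 0.05 s, during which the arm holds its last target.

## Working session

There is one attempt and no reset: what is moved stays moved. The work goes in short steps, Python scripts to look and compute and a tool call to move; the robot and the scene stay as the last step left them, time stands still between calls to the robot, and variables do not carry over. Pictures are saved under pics/ and viewed, and the job is handed in when it is done.

Besides the shell and the picture viewer there is one more tool, called after ">>>" in YAML: its name, and indented under it one key for each argument. play_rows: Moves the arm, as the interface text tells. Its arguments: {"type":"object","properties":{"steps":{"type":"array"},"fingers":{"type":"number"},"squeeze":{"type":"number"}},"required":["steps"]}

```bash
mkdir -p pics; cat > h.py <<'E'
import numpy as np,cv2
from station import manip
def save(p,n): cv2.imwrite('pics/'+n+'.png',cv2.cvtColor(p['img'],cv2.COLOR_RGB2BGR))
def ray(p,uv):
    K=np.array(p['K']);T=np.array(p['world_from_camera'])
    d=T[:3,:3]@np.linalg.solve(K,[uv[0],uv[1],1.]);return T[:3,3],d/np.linalg.norm(d)
def tri(rs):
    A=0;b=0
    for o,d in rs:
        M=np.eye(3)-np.outer(d,d);A=A+M;b=b+M@o
    x=np.linalg.solve(A,b);return x,[float(np.linalg.norm((np.eye(3)-np.outer(d,d))@(x-o))) for o,d in rs]
def atz(r,z): o,d=r;return o+d*(z-o[2])/d[2]
def proj(p,X):
    T=np.linalg.inv(np.array(p['world_from_camera']));c=T[:3,:3]@X+T[:3,3];u=np.array(p['K'])@c;return u[:2]/u[2]
E
python3 - <<'E'
from h import *
ps={n:manip.snapshot(n) for n in('scene','side','wrist')}
for n,p in ps.items(): save(p,n+'0')
for l in('clamp','paddle','push_wall','end_stop','block_mid'):
    rs=[]
    for n,p in ps.items():
        r=manip.pinpoint(l,p)
        for k in r[:2]: print(l,n,np.round(k['point'],1),round(k['score'],2))
        if r and r[0]['score']>.4 : rs.append(ray(p,r[0]['point']))
    if len(rs)>1: x,e=tri(rs);print('  ->',x.round(4),np.round(e,4))
s=manip.sense();print(s)
E
```

```text
clamp scene [334.1 253.8] 0.81
clamp side [315.9 261.6] 0.81
  -> [0.5446 0.0152 0.0025] [0.0004 0.0004]
paddle scene [337.5 234.4] 0.81
paddle side [327.  232.8] 0.86
  -> [0.5751 0.0236 0.0858] [0.0005 0.0005]
push_wall scene [335.7 224.7] 0.74
push_wall side [321.9 230.4] 0.65
  -> [0.5616 0.0181 0.1011] [0.0008 0.0008]
end_stop scene [339.4 195.8] 0.7
end_stop scene [373.7 289.3] 0.24
end_stop side [249.8 258. ] 0.81
  -> [0.3854 0.0099 0.056 ] [0.0009 0.0009]
block_mid scene [373.4 291.3] 0.96
block_mid scene [193.3 192.4] 0.54
block_mid side [348.8 227.2] 0.59
  -> [0.6548 0.11   0.0091] [0.0011 0.0011]
{'t': 0.9, 'q': array([ 9.55507616e-01,  5.27499777e-01,  1.43270564e+00,  1.27100597e-05,
        1.18138366e+00, -1.78529628e-01]), 'qd': array([-2.18228070e-03, -6.00364605e-04,  6.01881855e-04, -8.04135148e-04,
        5.48929319e-04, -1.63520603e-05]), 'tau': array([-5.54908784e-04, -4.42305207e+01, -1.78423548e+01, -3.11691329e-04,
        7.69362287e-04,  5.23420411e-06]), 'tcp_pos': array([0.26435311, 0.56631887, 0.23280873]), 'tool_rot': array([ 2.16650291e-01,  9.76249277e-01,  3.92241252e-06, -4.73072714e-06]), 'force': array([-0.71745969, -0.23483772,  0.50256692]), 'ft_torque': array([-0.00961371, -0.03606762, -0.01304889]), 'finger_gap': 0.997139844650646}
```

View pics/scene0.png

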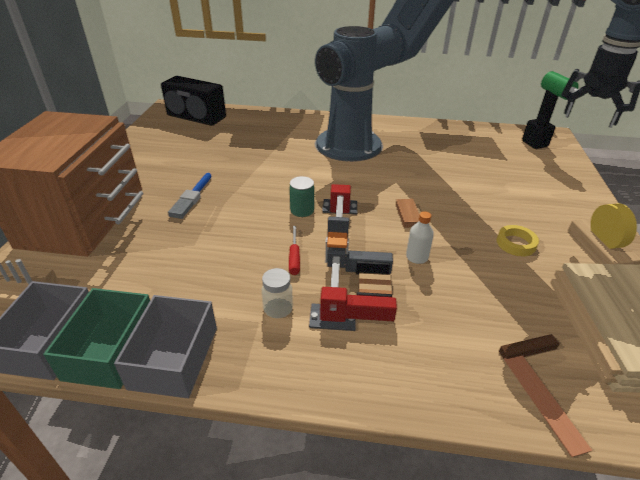

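View pics/side0.png

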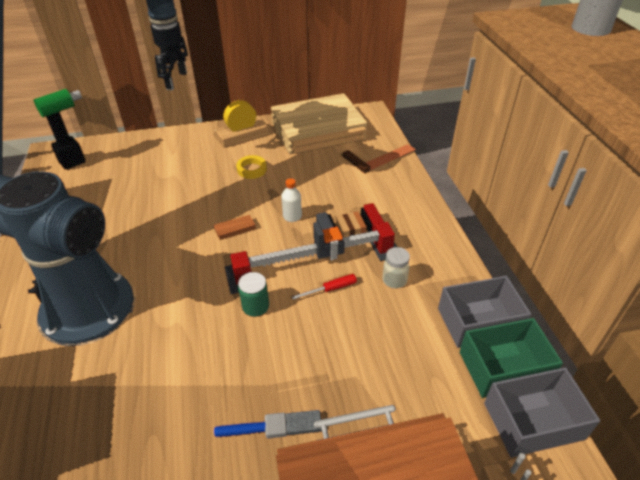

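View pics/wrist0.png

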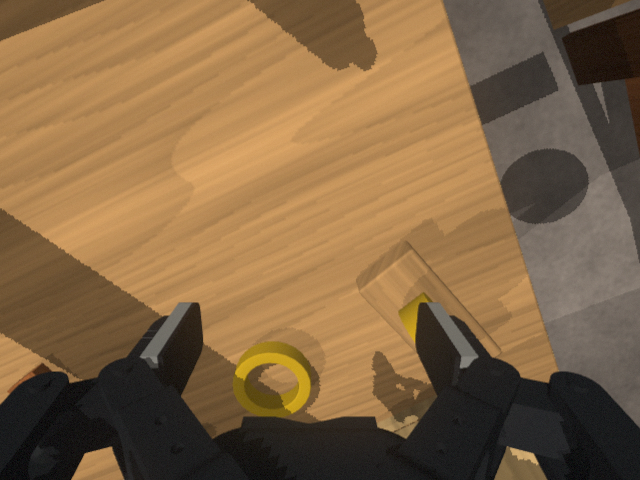

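The scene picture shows the clamp mid-bench at about (335, 250). The end stop (340, 195) is toward the robot, the orange paddle is at (337, 240), and the jaw arms point to world +y. The side view agrees. The wrist camera doesn't see the clamp yet, so I'll work out a move to above it.

```bash
cat >> h.py <<'E'
from scipy.spatial.transform import Rotation as R
def tool():
    s=manip.sense();return np.array(s['tcp_pos']),R.from_quat(s['tool_rot']),s
def need(P,yawx):
    """shift in tool axes and z turn to reach world P with tool x at world angle yawx"""
    p,r,s=tool();M=r.as_matrix()
    want=np.array([[np.cos(yawx),np.sin(yawx),0],[np.sin(yawx),-np.cos(yawx),0],[0,0,-1]]).T.T
    W=np.column_stack([[np.cos(yawx),np.sin(yawx),0],[np.sin(yawx),-np.cos(yawx),0],[0,0,-1]])
    rv=(r.inv()*R.from_matrix(W)).as_rotvec(degrees=True)
    return M.T@(np.array(P)-p),rv
E
python3 - <<'E'
from h import *
p,r,s=tool();w=manip.snapshot('wrist');T=np.array(w['world_from_camera'])
print('cam in tool',r.inv().apply(T[:3,3]-p).round(3),(r.as_matrix().T@T[:3,:3]).round(2))
for y in(180,182,185): print(need([.60,.02,.25],np.radians(y)))
E
```

```text
cam in tool [ 0.075  0.    -0.142] [[ 0.   -0.95 -0.3 ]
 [ 1.    0.    0.  ]
 [-0.   -0.3   0.95]]
(array([-0.53524237, -0.35299666, -0.01718513]), array([-1.55432953e-03, -7.76566013e-04, -2.50285069e+01]))
(array([-0.53524237, -0.35299666, -0.01718513]), array([-1.54258401e-03, -8.04640801e-04, -2.70285069e+01]))
(array([-0.53524237, -0.35299666, -0.01718513]), array([-1.52431422e-03, -8.46590142e-04, -3.00285069e+01]))
```

>>> play_rows:
  steps:
    - [[-0.0393, -0.0218, -0.001, 0, 0, 0], [-0.0393, -0.0218, -0.001, 0, 0, 0], [-0.0393, -0.0218, -0.001, 0, 0, 0], [-0.0393, -0.0218, -0.001, 0, 0, 0], [-0.0393, -0.0218, -0.001, 0, 0, 0], [-0.0393, -0.0218, -0.001, 0, 0, 0], [-0.0393, -0.0218, -0.001, 0, 0, 0], [-0.0393, -0.0218, -0.001, 0, 0, 0], [-0.0393, -0.0218, -0.001, 0, 0, 0]]
  fingers: 0
  squeeze: 40

```text
t: 2.08
tcp_pos: [0.5027, 0.2377, 0.242]
tool_rot: [0.217, 0.976, 0.0, 0.0]
force: [0.1, 0.6, -0.1]
finger_gap: -0.006
```

>>> play_rows:
  steps:
    - [[-0.0393, -0.0218, -0.001, 0, 0, 0], [-0.0393, -0.0218, -0.001, 0, 0, 0], [-0.0393, -0.0218, -0.001, 0, 0, 0], [-0.0393, -0.0218, -0.001, 0, 0, 0], [-0.0393, -0.0218, -0.001, 0, 0, 0], [-0.0393, -0.0218, -0.001, 0, 0, 0], [0, 0, 0, 0, 0, -9], [0, 0, 0, 0, 0, -9], [0, 0, 0, 0, 0, -9], [0, 0, 0, 0, 0, 0]]

```text
t: 3.32
tcp_pos: [0.6601, 0.0206, 0.2477]
tool_rot: [-0.016, 1.0, 0.0, -0.0]
force: [-0.2, -0.3, 0.2]
finger_gap: -0.001
```

```bash
python3 - <<'E'
from h import *
p,r,s=tool();print(s['t'],p,r.as_matrix().round(3),s['q'].round(2),s['force'].round(2))
w=manip.snapshot('wrist');save(w,'wrist1')
for l in('clamp','paddle','push_wall','end_stop','block_mid'):
    for k in manip.pinpoint(l,w)[:2]: print(l,np.round(k['point'],1),round(k['score'],2),[atz(ray(w,k['point']),z).round(4)[:2] for z in (.06,.086,.092,.104)])
g=manip.regions_of('paddle',w)
for k in g[:2]: print(k['rect'],k['score'],k['pixels'].sum())
E
```

```text
3.325 [0.66014557 0.02058399 0.24773227] [[-0.999 -0.033 -0.   ]
 [-0.033  0.999  0.   ]
 [ 0.     0.    -1.   ]] [-0.14  0.56  1.32 -0.    1.26 -1.74] [-0.19 -0.29  0.23]
clamp [311.5  73.3] 0.71 [array([0.5464, 0.0192]), array([0.5494, 0.0191]), array([0.5501, 0.0191]), array([0.5515, 0.019 ])]
paddle [314.9 124.4] 0.59 [array([0.5865, 0.0236]), array([0.5864, 0.0231]), array([0.5864, 0.023 ]), array([0.5863, 0.0228])]
push_wall [311.5  87.2] 0.62 [array([0.557 , 0.0196]), array([0.5592, 0.0195]), array([0.5597, 0.0194]), array([0.5607, 0.0194])]
block_mid [396.7 201.2] 0.76 [array([0.6508, 0.1006]), array([0.6456, 0.0941]), array([0.6444, 0.0926]), array([0.642 , 0.0896])]
block_mid [503.1  58.4] 0.33 [array([0.5299, 0.1749]), array([0.5343, 0.1625]), array([0.5353, 0.1596]), array([0.5373, 0.1539])]
[285.2, 92.9, 346.4, 153.4] 0.92 3237
```

View pics/wrist1.png

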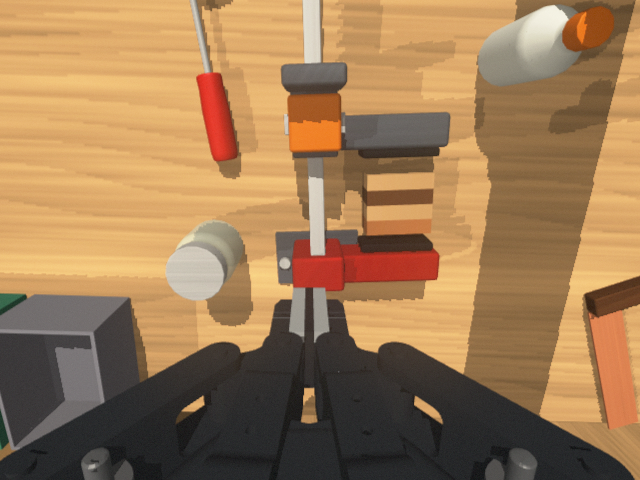

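The wrist picture shows the paddle top at columns 289–341, rows 95–152, with its centre near (315, 123). The push wall is above it at rows 63–90, and the bar runs from about (312, 20) to (317, 225). The arms and block are on the right. Next I'll refine the yaw and heights.

```bash
python3 - <<'E'
from h import *
ps={n:manip.snapshot(n) for n in('scene','side','wrist')}
for n in('scene','side'): 
    im=cv2.cvtColor(ps[n]['img'],cv2.COLOR_RGB2BGR);
    c=im[170:340,270:420] if n=='scene' else im[180:310,210:420]
    cv2.imwrite(f'pics/{n}1z.png',cv2.resize(c,None,fx=3.5,fy=3.5,interpolation=cv2.INTER_CUBIC)[:600,:800])
for l in('paddle','push_wall','end_stop'):
    rs=[]
    for n,p in ps.items():
        r=manip.pinpoint(l,p)
        if r: print(l,n,np.round(r[0]['point'],1),round(r[0]['score'],2)); rs.append(ray(p,r[0]['point']))
    x,e=tri(rs);print('  ->',x.round(4),np.round(e,4))
w=ps['wrist']
# orange blob on the wrist image
hsv=cv2.cvtColor(w['img'],cv2.COLOR_RGB2HSV);m=cv2.inRange(hsv,(8,190,120),(17,255,255));m[:, :270]=0;m[:,360:]=0;m[170:]=0
ys,xs=np.nonzero(m);print('orange',xs.min(),xs.max(),ys.min(),ys.max(),xs.mean(),ys.mean())
b=cv2.minAreaRect(np.column_stack([xs,ys]).astype(np.float32));bx=cv2.boxPoints(b);print(b)
for z in(.08,.086,.092): 
    q=np.array([atz(ray(w,c),z)[:2] for c in bx]);print(z,'ctr',q.mean(0).round(4),'sides',[float(np.linalg.norm(q[i]-q[i-1]).round(4)) for i in range(4)])
# bar edges per row
rgb=w['img'].astype(int);sat=hsv[...,1];
L=[]
for y in list(range(2,60,4))+list(range(165,228,4)):
    xx=[x for x in range(290,340) if sat[y,x]<40 and rgb[y,x].mean()>130]
    if len(xx)>8: L.append(atz(ray(w,(np.mean([xx[0],xx[-1]]),y)),.058)[:2]); 
L=np.array(L);f=np.polyfit(L[:,0],L[:,1],1);print('bar',len(L),f,np.degrees(np.arctan(f[0])),np.abs(np.polyval(f,L[:,0])-L[:,1]).max(),'y at .586',np.polyval(f,.586),'at .41',np.polyval(f,.41))
E
```

```text
paddle scene [338.7 238.9] 0.65
paddle side [329.1 234.6] 0.59
paddle wrist [311.9 123.1] 0.93
  -> [0.5826 0.024  0.0789] [0.0029 0.0025 0.0043]
push_wall scene [339.1 225.6] 0.91
push_wall side [322.1 229.3] 0.56
push_wall wrist [311.5  84.3] 0.76
  -> [0.5609 0.0223 0.1   ] [0.0029 0.002  0.0039]
end_stop scene [341.5 194. ] 0.98
end_stop side [248.9 256.9] 0.77
  -> [0.3829 0.0136 0.0587] [0.0008 0.0008]
orange 288 340 94 151 314.4423142759329 122.48442314275933
((314.0, 122.5), (57.0, 52.0), 90.0)
0.08 ctr [0.5855 0.0224] sides [0.0438, 0.0409, 0.0438, 0.0427]
0.086 ctr [0.5855 0.0224] sides [0.0429, 0.0401, 0.0429, 0.0419]
0.092 ctr [0.5855 0.0223] sides [0.0421, 0.0393, 0.0421, 0.0411]
bar 27 [ 0.06519444 -0.01558481] 3.730087642602393 0.00031985277063461756 y at .586 0.02261913524640172 at .41 0.011144913532466515
```

View pics/side1z.png

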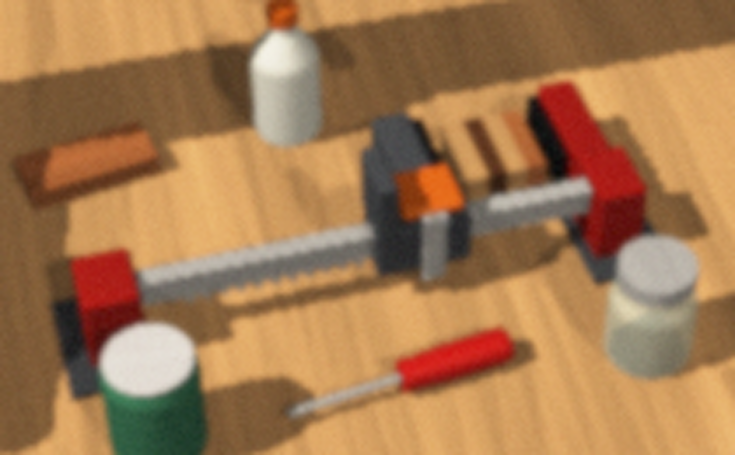

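```bash
python3 - <<'E'
from h import *
print(manip.tips_ahead, manip.sense()['t'])
print(need([.5785,.0220,.127+manip.tips_ahead],np.radians(183.73)))
E
```

```text
0.025 4.275
(array([0.0815836 , 0.00420016, 0.09580806]), array([-3.71751153e-04, -1.13228813e-03, -1.76113987e+00]))
```

>>> play_rows:
  steps:
    - [[0.0272, 0.0014, 0.02, 0, 0, 0], [0.0272, 0.0014, 0.02, 0, 0, 0], [0.0272, 0.0014, 0.02, 0, 0, -1.76], [0, 0, 0.02, 0, 0, 0], [0, 0, 0.0158, 0, 0, 0], [0, 0, 0, 0, 0, 0]]

```text
t: 5.03
tcp_pos: [0.5781, 0.022, 0.1509]
tool_rot: [-0.033, 0.999, 0.0, -0.001]
force: [-0.9, 0.4, 0.1]
finger_gap: -0.006
```

```bash
python3 - <<'E'
from h import *
p,r,s=tool();print(s['t'],p.round(4),r.as_matrix().round(3)[:,0],s['force'].round(2))
w=manip.snapshot('wrist');save(w,'wrist2')
c=manip.snapshot('side');im=cv2.cvtColor(c['img'],cv2.COLOR_RGB2BGR)[150:300,230:430];cv2.imwrite('pics/side2z.png',cv2.resize(im,None,fx=4,fy=4))
t=p+r.apply([0,0,.025]);print('tip px',proj(w,t))
print(need([.5785,.0220,.152],np.radians(183.73)))
for l in('paddle','push_wall'):
    for k in manip.pinpoint(l,w)[:1]: print(l,k['point'],k['score'],atz(ray(w,k['point']),.086 if l=='paddle' else .104))
E
```

```text
5.025 [0.5781 0.022  0.1509] [-0.998 -0.065  0.002] [-0.94  0.38  0.12]
tip px [308.6384938  282.11063496]
(array([0.00074593, 0.00015343, 0.00025875]), array([-0.01302902,  0.05142594,  0.00313146]))
paddle [308.9, 267.4] 0.62 [0.58633225 0.02277997 0.086     ]
push_wall [306.5, 234.1] 0.77 [0.56003994 0.01971082 0.104     ]
```

View pics/wrist2.png

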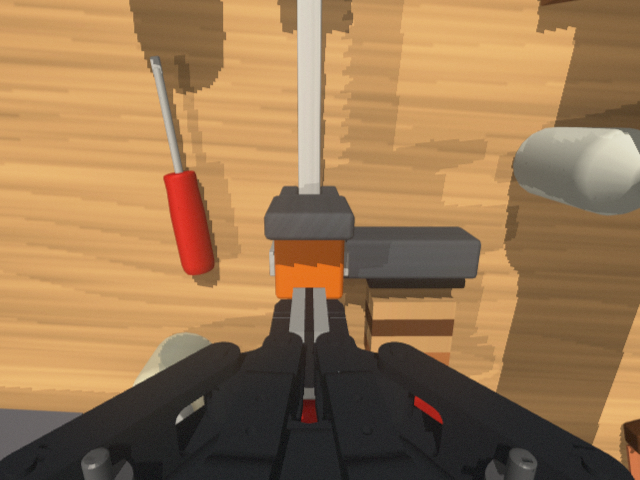

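View pics/side2z.png

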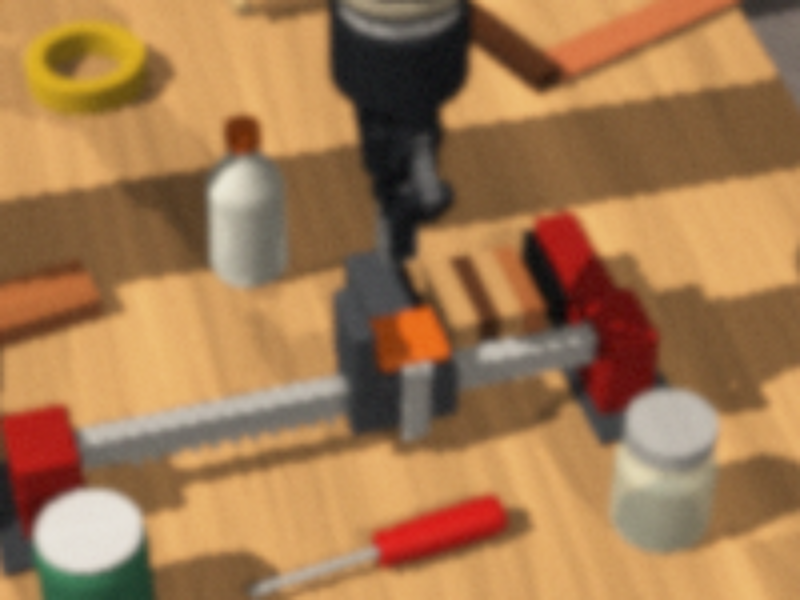

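The wrist view shows the closed tips at (309, 300), laterally centred on the orange paddle (275–343), just short of the wall at rows 190–238. I'll lower gently.

>>> play_rows:
  steps:
    - [[0, 0, 0.014, 0, 0, 0], [0, 0, 0.012, 0, 0, 0], [0, 0, 0.006, 0, 0, 0], [0, 0, 0.003, 0, 0, 0], [0, 0, 0, 0, 0, 0]]

```text
t: 5.85
tcp_pos: [0.5785, 0.022, 0.1168]
tool_rot: [-0.033, 0.999, 0.0, -0.0]
force: [0.9, 0.4, -0.3]
finger_gap: -0.001
```

>>> play_rows:
  steps:
    - [[0, 0, 0.003, 0, 0, 0], [0, 0, 0.003, 0, 0, 0], [0, 0, 0.002, 0, 0, 0], [0, 0, 0, 0, 0, 0]]

```text
t: 6.35
tcp_pos: [0.5784, 0.022, 0.1088]
tool_rot: [-0.033, 0.999, 0.0, -0.0]
force: [-0.6, -0.5, -0.1]
finger_gap: -0.002
```

>>> play_rows:
  steps:
    - [[0, 0, 0.002, 0, 0, 0], [0, 0, 0, 0, 0, 0]]

```text
t: 6.6
tcp_pos: [0.5784, 0.022, 0.1069]
tool_rot: [-0.033, 0.999, 0.0, -0.0]
force: [-1.0, 0.1, 0.2]
finger_gap: 0.0
```

```bash
python3 - <<'E'
from h import *
p,r,s=tool();print(s['t'],p.round(4),s['force'].round(2),s['ft_torque'].round(3))
w=manip.snapshot('wrist');save(w,'wrist3')
c=manip.snapshot('side');im=cv2.cvtColor(c['img'],cv2.COLOR_RGB2BGR)[180:280,270:400];cv2.imwrite('pics/side3z.png',cv2.resize(im,None,fx=6,fy=6,interpolation=cv2.INTER_CUBIC))
E
```

```text
6.6 [0.5784 0.022  0.1069] [-1.01  0.14  0.23] [-0.032  0.013 -0.01 ]
```

View pics/wrist3.png

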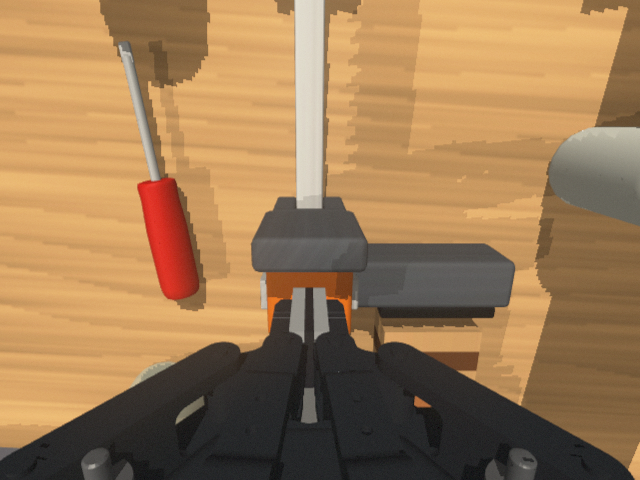

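View pics/side3z.png

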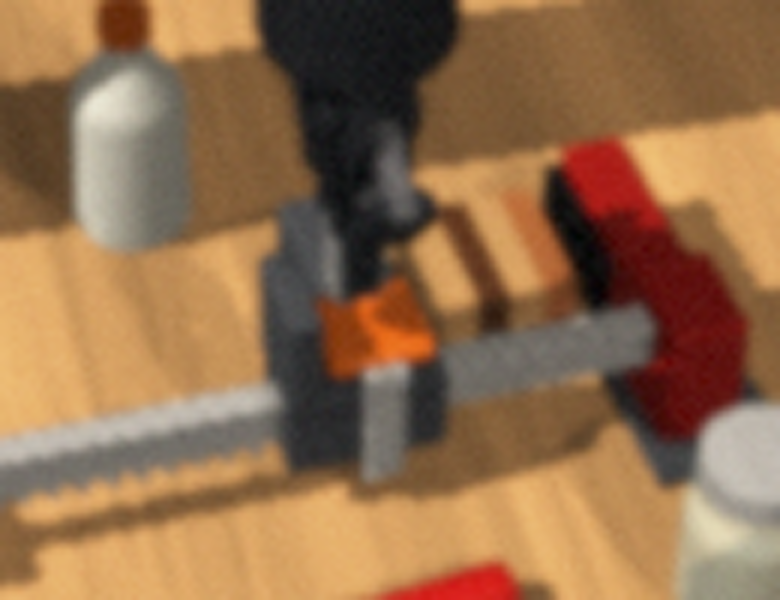

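>>> play_rows:
  steps:
    - [[0, 0, 0.002, 0, 0, 0], [0, 0, 0, 0, 0, 0]]

```text
t: 6.95
tcp_pos: [0.5784, 0.022, 0.1049]
tool_rot: [-0.033, 0.999, 0.0, -0.0]
force: [-0.4, 0.0, 0.2]
finger_gap: 0.002
```

>>> play_rows:
  steps:
    - [[0, 0, 0.002, 0, 0, 0], [0, 0, 0, 0, 0, 0]]

```text
t: 7.2
tcp_pos: [0.5783, 0.022, 0.1028]
tool_rot: [-0.033, 0.999, 0.0, -0.0]
force: [-0.6, -0.1, -0.1]
finger_gap: 0.001
```

>>> play_rows:
  steps:
    - [[0, 0, 0.002, 0, 0, 0], [0, 0, 0, 0, 0, 0]]

```text
t: 7.45
tcp_pos: [0.5783, 0.022, 0.1008]
tool_rot: [-0.033, 0.999, 0.0, -0.0]
force: [-0.9, 0.8, 0.1]
finger_gap: 0.0
```

```bash
python3 - <<'E'
from h import *
p,r,s=tool();print(s['t'],p.round(4),s['force'].round(2),s['tau'].round(2))
w=manip.snapshot('wrist')
im=cv2.cvtColor(w['img'],cv2.COLOR_RGB2BGR)
for d,c in((.025,(0,0,255)),(.015,(0,255,0)),(.012,(255,0,0))):
    for sx in(-.011,.011):
        for sy in(-.0145,.0145):
            u=proj(w,p+r.apply([sx,sy,d]));cv2.circle(im,tuple(int(v) for v in u),2,c,-1)
cv2.imwrite('pics/wrist4z.png',cv2.resize(im[180:380,210:410],None,fx=3,fy=3,interpolation=cv2.INTER_CUBIC))
c=manip.snapshot('side');im=cv2.cvtColor(c['img'],cv2.COLOR_RGB2BGR)[190:260,290:380];cv2.imwrite('pics/side4z.png',cv2.resize(im,None,fx=8,fy=8,interpolation=cv2.INTER_CUBIC))
c=manip.snapshot('scene');im=cv2.cvtColor(c['img'],cv2.COLOR_RGB2BGR)[170:300,270:440];cv2.imwrite('pics/scene4z.png',cv2.resize(im,None,fx=4.5,fy=4.5,interpolation=cv2.INTER_CUBIC))
E
```

```text
7.45 [0.5783 0.022  0.1008] [-0.93  0.77  0.13] [-1.000e-02 -4.352e+01 -1.197e+01 -0.000e+00 -1.000e-02  0.000e+00]
```

View pics/wrist4z.png

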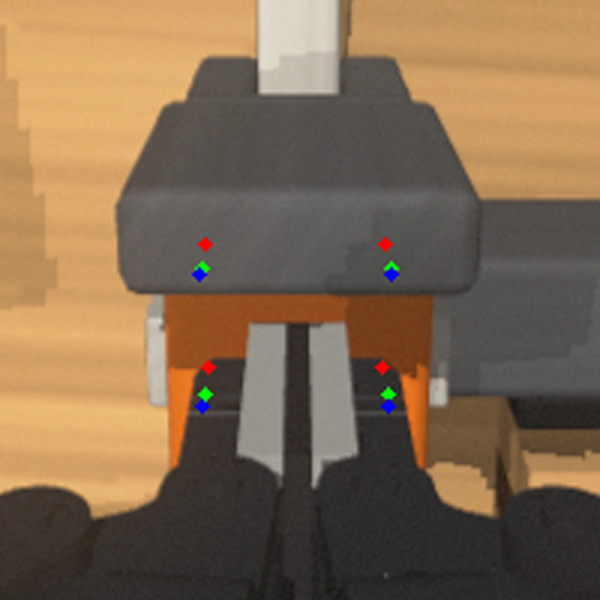

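View pics/side4z.png

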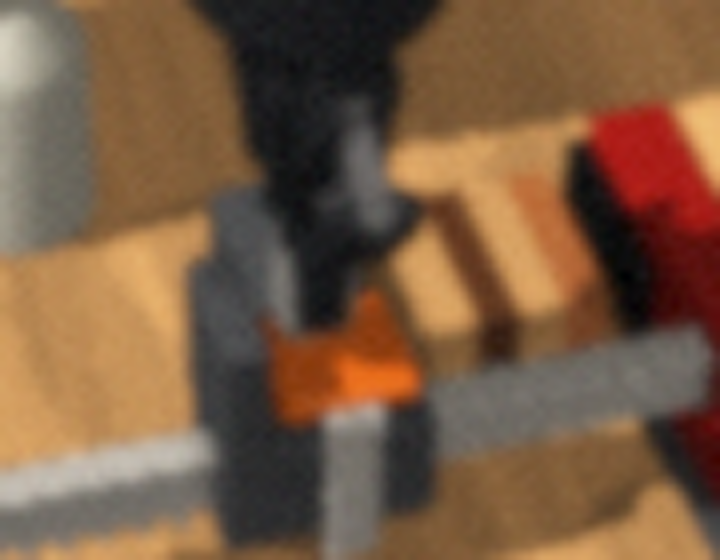

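View pics/scene4z.png

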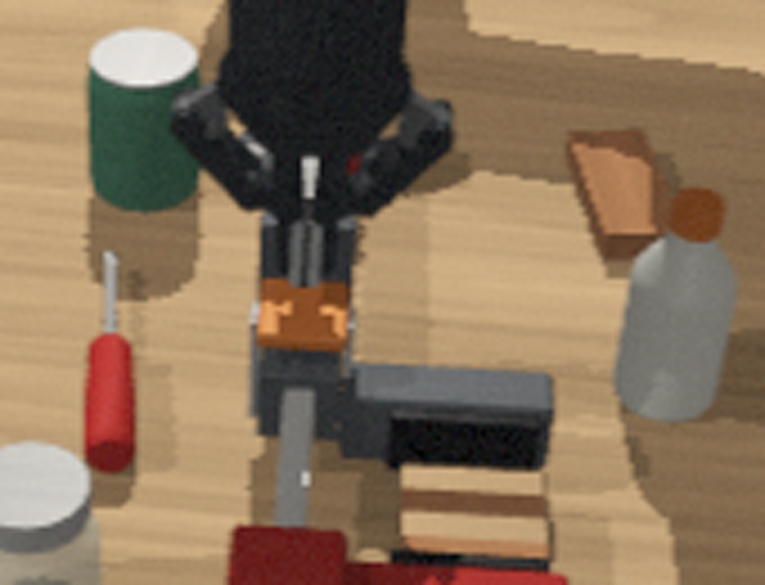

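```bash
python3 - <<'E'
from h import *
p,r,s=tool()
ps={n:manip.snapshot(n) for n in('scene','side','wrist')}
for n,(a,b,x0,y0) in {'scene':(0,0,0,0),'side':(0,0,0,0)}.items():
    w=ps[n];im=cv2.cvtColor(w['img'],cv2.COLOR_RGB2BGR)
    big=cv2.resize(im,None,fx=8,fy=8,interpolation=cv2.INTER_CUBIC)
    for d,c in((.025,(0,0,255)),(.010,(0,255,0)),(-.005,(255,0,0))):
      for sx in(-.011,.011):
        for sy in(-.0145,.0145):
            u=proj(w,p+r.apply([sx,sy,d]))*8+4;cv2.circle(big,tuple(int(v) for v in u),3,c,-1)
    u=proj(w,p+r.apply([0,0,.015]));x=int(u[0]*8)-300;y=int(u[1]*8)-280
    cv2.imwrite(f'pics/{n}5z.png',big[y:y+560,x:x+600])
    print(n,x,y)
for l in('paddle','push_wall'):
    rs=[]
    for n,q in ps.items():
        k=manip.pinpoint(l,q)
        if k: print(l,n,np.round(k[0]['point'],1),k[0]['score']); rs.append(ray(q,k[0]['point']))
    if len(rs)>1: print(tri(rs))
E
```

```text
scene 2393 1600
side 2329 1584
paddle scene [334.3 240. ] 0.58
paddle side [328.  236.4] 0.88
(array([0.57821929, 0.01936472, 0.07460255]), [0.0029200403332758024, 0.002920040333275718])
push_wall scene [336.4 225.9] 0.91
push_wall side [321.9 230.8] 0.93
push_wall wrist [308.6 269.3] 0.87
(array([0.56223285, 0.02019826, 0.09832671]), [0.0011165192801892764, 0.0007167434381616764, 0.0007799650273935416])
```

View pics/scene5z.png

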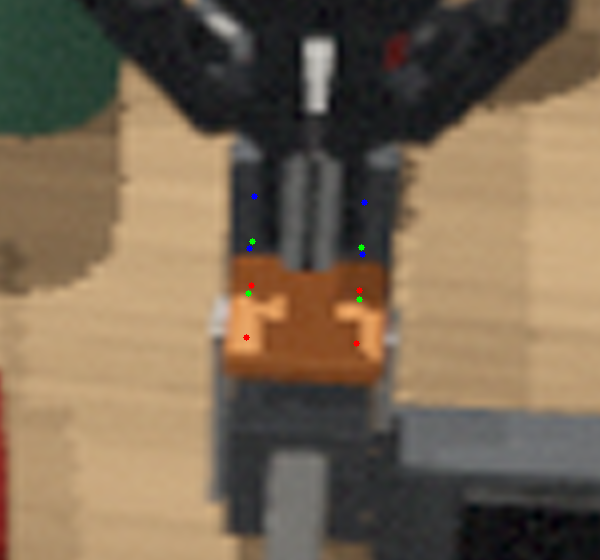

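View pics/side5z.png

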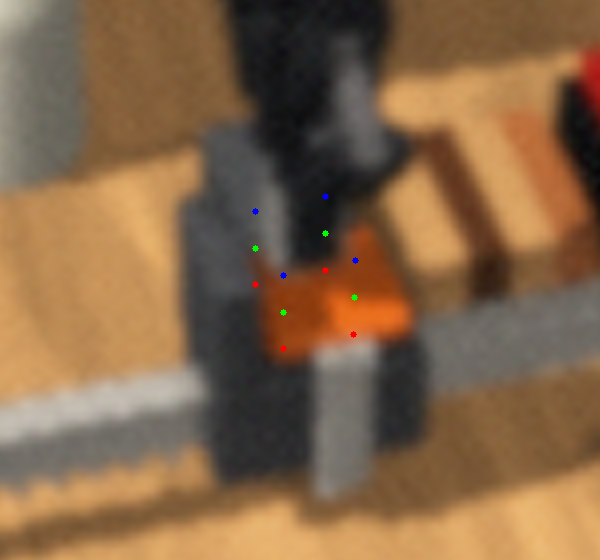

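Both fixed views put the actual tips above the paddle. The shadow falls short and no force registers, so the tips sit higher than the nominal 25 mm ahead. I'll keep feeling downward in small steps.

>>> play_rows:
  steps:
    - [[0, 0, 0.002, 0, 0, 0], [0, 0, 0.001, 0, 0, 0]]

```text
t: 8.3
tcp_pos: [0.5784, 0.022, 0.0978]
tool_rot: [-0.033, 0.999, 0.0, -0.0]
force: [0.1, -0.3, 0.4]
finger_gap: 0.002
```

>>> play_rows:
  steps:
    - [[0, 0, 0.002, 0, 0, 0], [0, 0, 0.001, 0, 0, 0]]

```text
t: 8.55
tcp_pos: [0.5784, 0.022, 0.0948]
tool_rot: [-0.033, 0.999, 0.0, -0.0]
force: [0.5, 0.1, -0.3]
finger_gap: -0.0
```

```bash
python3 - <<'E'
from h import *
p,r,s=tool();print(s['t'],p.round(4),s['force'].round(2))
ps={n:manip.snapshot(n) for n in('scene','side','wrist')}
for n in('scene','side','wrist'):
    w=ps[n];u=proj(w,p);im=cv2.cvtColor(w['img'],cv2.COLOR_RGB2BGR);f=8 if n!='wrist' else 4
    x=int(u[0])-300//f;y=int(u[1])-280//f;x=max(x,0);y=max(y,0)
    cv2.imwrite(f'pics/{n}6z.png',cv2.resize(im[y:y+560//f,x:x+600//f],None,fx=f,fy=f,interpolation=cv2.INTER_CUBIC))
E
```

```text
8.55 [0.5784 0.022  0.0948] [ 0.5   0.14 -0.29]
```

View pics/scene6z.png

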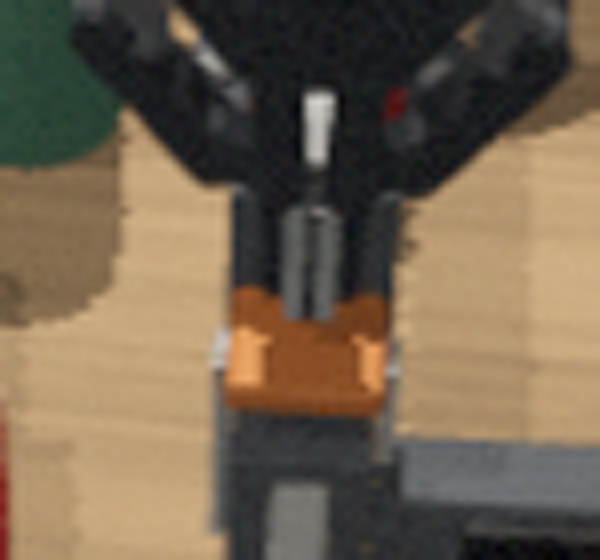

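View pics/side6z.png

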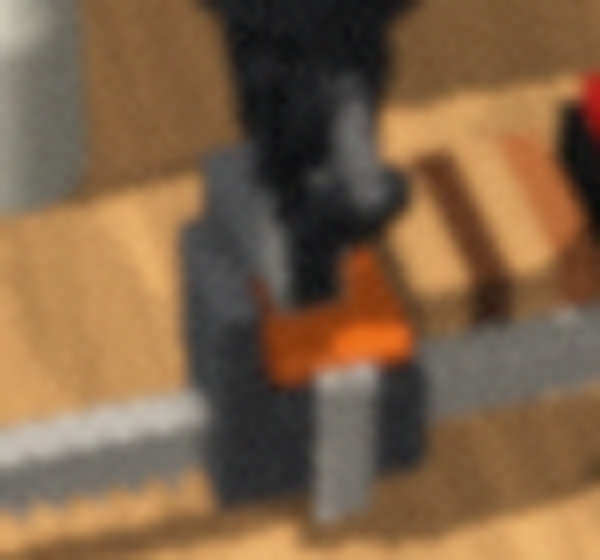

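View pics/wrist6z.png

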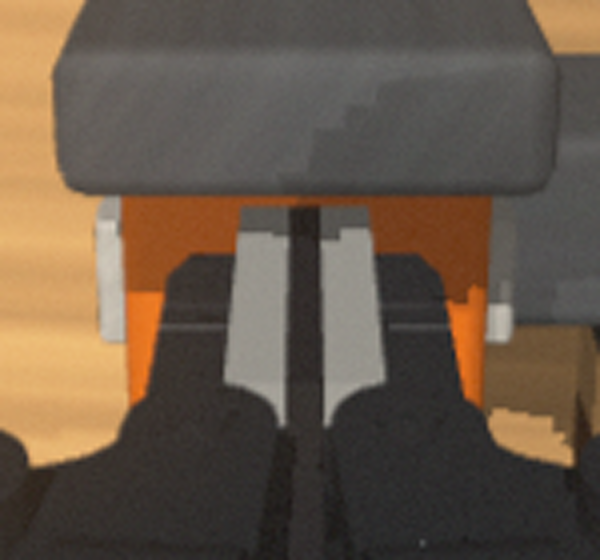

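>>> play_rows:
  steps:
    - [[0, 0, 0.002, 0, 0, 0], [0, 0, 0.001, 0, 0, 0]]

```text
t: 8.95
tcp_pos: [0.5784, 0.022, 0.0919]
tool_rot: [-0.033, 0.999, 0.0, -0.0]
force: [1.1, 0.3, -1.0]
finger_gap: 0.003
```

>>> play_rows:
  steps:
    - [[0, 0, 0.001, 0, 0, 0], [0, 0, 0.001, 0, 0, 0]]

```text
t: 9.2
tcp_pos: [0.5785, 0.022, 0.0899]
tool_rot: [-0.033, 0.999, -0.0, -0.0]
force: [0.6, -0.5, -0.3]
finger_gap: -0.001
```

>>> play_rows:
  steps:
    - [[0, 0, 0.001, 0, 0, 0], [0, 0, 0.001, 0, 0, 0]]

```text
t: 9.45
tcp_pos: [0.5785, 0.022, 0.0881]
tool_rot: [-0.033, 0.999, -0.0, 0.0]
force: [-0.1, 0.1, 3.9]
finger_gap: 0.004
```

>>> play_rows:
  steps:
    - [[0, 0, 0.001, 0, 0, 0], [0, 0, 0.001, 0, 0, 0]]

```text
t: 9.7
tcp_pos: [0.5785, 0.022, 0.0863]
tool_rot: [-0.033, 0.999, -0.0, 0.0]
force: [-1.2, 0.4, 3.6]
finger_gap: 0.0
```

>>> play_rows:
  steps:
    - [[0, 0, 0.001, 0, 0, 0], [0, 0, 0, 0, 0, 0]]

```text
t: 9.95
tcp_pos: [0.5785, 0.022, 0.0851]
tool_rot: [-0.033, 0.999, -0.0, 0.0]
force: [0.1, 0.1, 3.8]
finger_gap: -0.006
```

>>> play_rows:
  steps:
    - [[0, 0, 0.001, 0, 0, 0], [0, 0, 0, 0, 0, 0]]

```text
t: 10.2
tcp_pos: [0.5785, 0.022, 0.084]
tool_rot: [-0.033, 0.999, 0.0, 0.0]
force: [-0.8, -0.2, 4.7]
finger_gap: -0.001
```

>>> play_rows:
  steps:
    - [[0, 0, 0.001, 0, 0, 0], [0, 0, 0, 0, 0, 0]]

```text
t: 10.45
tcp_pos: [0.5786, 0.022, 0.0836]
tool_rot: [-0.033, 0.999, -0.0, 0.0]
force: [-2.4, 0.4, 7.9]
finger_gap: 0.001
```

>>> play_rows:
  steps:
    - [[0, 0, 0.001, 0, 0, 0], [0, 0, 0, 0, 0, 0]]

```text
t: 10.7
tcp_pos: [0.579, 0.022, 0.0835]
tool_rot: [-0.033, 0.999, -0.0, 0.001]
force: [-2.9, 0.1, 12.7]
finger_gap: 0.001
```

>>> play_rows:
  steps:
    - [[0, 0, 0.001, 0, 0, 0], [0, 0, 0, 0, 0, 0]]

```text
t: 10.95
tcp_pos: [0.5798, 0.022, 0.0834]
tool_rot: [-0.033, 0.999, -0.0, 0.002]
force: [-2.5, 0.3, 17.0]
finger_gap: 0.001
```

The paddle hit its hard stop at TCP z 0.0836 with 17 N down. Now I'll push along the bar.

>>> play_rows:
  steps:
    - [[0.004, 0, 0, 0, 0, 0], [0.006, 0, 0, 0, 0, 0], [0.008, 0, 0, 0, 0, 0], [0.008, 0, 0, 0, 0, 0], [0.008, 0, 0, 0, 0, 0]]

```text
t: 11.58
tcp_pos: [0.5495, 0.02, 0.0834]
tool_rot: [-0.032, 0.999, -0.0, 0.006]
force: [3.8, 4.3, 12.4]
finger_gap: 0.001
```

```bash
python3 - <<'E'
from h import *
p,r,s=tool();print(s['t'],p.round(4),s['force'].round(2),s['q'].round(2))
ps={n:manip.snapshot(n) for n in('side','wrist')}
for n in('side',):
    w=ps[n];im=cv2.cvtColor(w['img'],cv2.COLOR_RGB2BGR)
    cv2.imwrite(f'pics/{n}7z.png',cv2.resize(im[180:310,210:420],None,fx=3.5,fy=3.5,interpolation=cv2.INTER_CUBIC))
save(ps['wrist'],'wrist7')
E
```

```text
11.575 [0.5495 0.02   0.0834] [ 3.75  4.25 12.45] [-0.17  0.65  1.75  0.    0.73 -1.8 ]
```

View pics/side7z.png

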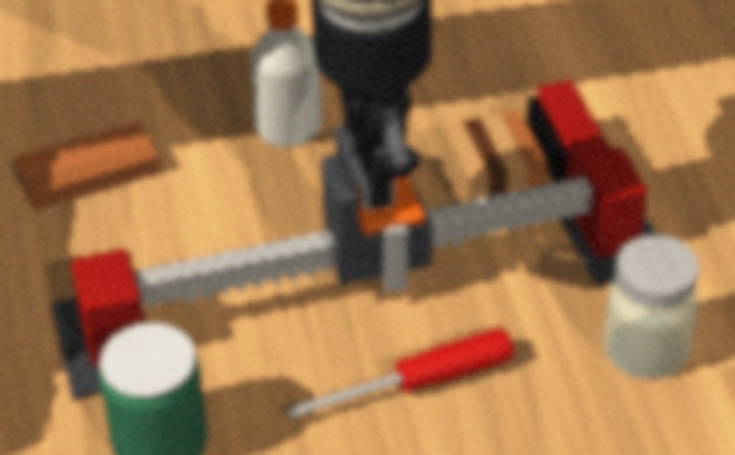

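View pics/wrist7.png

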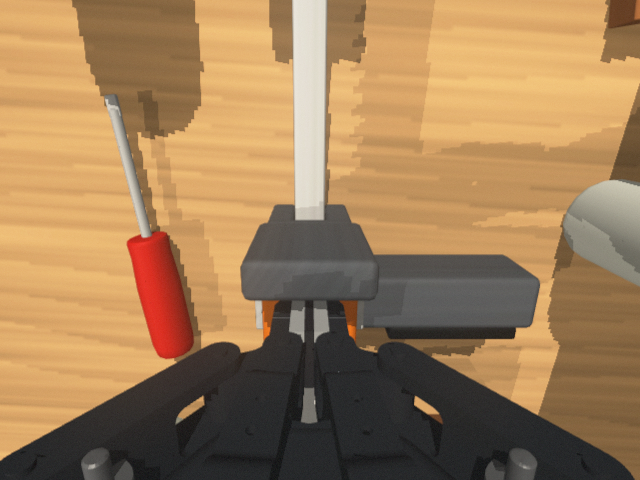

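The jaw is moving with the paddle down. Before I continue, I'll check that the jaw's arm will clear the bottle and the offcut.

```bash
python3 - <<'E'
from h import *
ps={n:manip.snapshot(n) for n in('scene','side')}
for l in('glue','offcut','varnish'):
    rs=[]
    for n,q in ps.items():
        k=manip.pinpoint(l,q)
        if k: rs.append(ray(q,k[0]['point']));print(l,n,np.round(k[0]['point'],1),round(k[0]['score'],2),atz(rs[-1],0).round(3)[:2])
    if len(rs)>1: 
        x,e=tri(rs);v=x[:2]-[.5446,.019];a=np.radians(183.73);c=np.array([np.cos(a),np.sin(a)]);
        print(x.round(3),'clamp xy',(v@c).round(3),(v@[-c[1],c[0]]).round(3))
E
```

```text
glue scene [417.4 259.2] 0.9 [0.531 0.205]
glue side [288. 218.] 0.62 [0.506 0.193]
[ 0.509  0.209 -0.017] clamp xy 0.023 -0.192
offcut scene [404.7 215.4] 0.71 [0.367 0.178]
offcut side [233.4 229.3] 0.9 [0.356 0.181]
[ 0.358  0.18  -0.003] clamp xy 0.176 -0.173
varnish scene [301.5 208.2] 0.77 [ 0.376 -0.088]
varnish side [254.1 303. ] 0.83 [ 0.378 -0.08 ]
[ 0.379 -0.086  0.004] clamp xy 0.172 0.094
```

>>> play_rows:
  steps:
    - [[0.01, 0, 0, 0, 0, 0], [0.012, 0, 0, 0, 0, 0], [0.012, 0, 0, 0, 0, 0], [0.012, 0, 0, 0, 0, 0], [0.01, 0, 0, 0, 0, 0]]

```text
t: 12.7
tcp_pos: [0.4935, 0.0162, 0.0834]
tool_rot: [-0.032, 0.999, -0.0, 0.006]
force: [3.9, 4.1, 15.9]
finger_gap: 0.005
```

>>> play_rows:
  steps:
    - [[0.01, 0, 0, 0, 0, 0], [0.012, 0, 0, 0, 0, 0], [0.012, 0, 0, 0, 0, 0], [0.01, 0, 0, 0, 0, 0], [0.008, 0, 0, 0, 0, 0]]

```text
t: 13.32
tcp_pos: [0.4413, 0.0127, 0.0833]
tool_rot: [-0.032, 0.999, -0.001, 0.006]
force: [3.6, 5.7, 22.0]
finger_gap: 0.003
```

>>> play_rows:
  steps:
    - [[0.006, 0, 0, 0, 0, 0], [0.006, 0, 0, 0, 0, 0]]

```text
t: 13.58
tcp_pos: [0.4294, 0.0119, 0.0832]
tool_rot: [-0.032, 0.999, -0.001, 0.006]
force: [3.6, 6.7, 24.5]
finger_gap: 0.001
```

>>> play_rows:
  steps:
    - [[0.004, 0, 0, 0, 0, 0], [0.004, 0, 0, 0, 0, 0]]

```text
t: 13.82
tcp_pos: [0.4213, 0.0114, 0.0832]
tool_rot: [-0.032, 0.999, -0.001, 0.006]
force: [2.2, 6.2, 24.3]
finger_gap: 0.0
```

>>> play_rows:
  steps:
    - [[0.003, 0, -0.0005, 0, 0, 0], [0.003, 0, -0.0005, 0, 0, 0]]

```text
t: 14.08
tcp_pos: [0.4147, 0.011, 0.0834]
tool_rot: [-0.032, 0.999, -0.001, 0.005]
force: [6.6, 4.9, 11.1]
finger_gap: 0.003
```

>>> play_rows:
  steps:
    - [[0.002, 0, 0, 0, 0, 0], [0.002, 0, 0, 0, 0, 0]]

```text
t: 14.32
tcp_pos: [0.4132, 0.01, 0.0834]
tool_rot: [-0.032, 0.999, -0.001, 0.007]
force: [7.5, 4.8, 11.8]
finger_gap: -0.003
```

>>> play_rows:
  steps:
    - [[0.002, 0, 0, 0, 0, 0], [0.002, 0, 0, 0, 0, 0]]

```text
t: 14.58
tcp_pos: [0.4103, 0.0091, 0.0834]
tool_rot: [-0.032, 0.999, -0.002, 0.008]
force: [6.9, 2.1, 11.7]
finger_gap: -0.001
```

>>> play_rows:
  steps:
    - [[0.002, 0, 0, 0, 0, 0], [0.002, 0, 0, 0, 0, 0]]

```text
t: 14.82
tcp_pos: [0.4082, 0.0086, 0.0835]
tool_rot: [-0.031, 0.999, -0.002, 0.01]
force: [12.7, 6.6, 6.9]
finger_gap: 0.002
```

>>> play_rows:
  steps:
    - [[0.002, 0, 0, 0, 0, 0], [0.002, 0, 0, 0, 0, 0]]

```text
t: 15.08
tcp_pos: [0.4083, 0.0084, 0.0836]
tool_rot: [-0.03, 0.999, -0.002, 0.014]
force: [21.4, 15.6, 2.5]
finger_gap: 0.006
```

```bash
python3 - <<'E'
from h import *
p,r,s=tool();print(s['t'],p.round(4),s['force'].round(2),s['q'].round(2))
ps={n:manip.snapshot(n) for n in('side','wrist','scene')}
w=ps['side'];im=cv2.cvtColor(w['img'],cv2.COLOR_RGB2BGR)
cv2.imwrite('pics/side8z.png',cv2.resize(im[180:310,210:420],None,fx=3.5,fy=3.5,interpolation=cv2.INTER_CUBIC))
save(ps['wrist'],'wrist8')
for l in('push_wall','end_stop'):
    rs=[]
    for n,q in ps.items():
        k=manip.pinpoint(l,q)
        if k: rs.append(ray(q,k[0]['point']));print(l,n,np.round(k[0]['point'],1),round(k[0]['score'],2),atz(rs[-1],.104 if l[0]=='p' else .066).round(4))
    if len(rs)>1: print(tri(rs))
E
```

```text
15.075 [0.4083 0.0084 0.0836] [21.43 15.62  2.45] [-0.26  0.54  2.12  0.01  0.46 -1.9 ]
push_wall side [253.1 242. ] 0.7 [0.3977 0.0133 0.104 ]
push_wall wrist [312.9 308.3] 0.73 [0.3974 0.0094 0.104 ]
push_wall scene [339.5 185.3] 0.81 [0.4135 0.0104 0.104 ]
(array([0.39989908, 0.01115294, 0.09979178]), [0.0049925033818721265, 0.001553520677130797, 0.004134610344192119])
end_stop side [250.5 258.3] 0.92 [ 0.3863 -0.      0.066 ]
end_stop wrist [315.6 237.3] 0.98 [0.383  0.0099 0.066 ]
end_stop scene [340.  194.4] 0.97 [0.3951 0.0113 0.066 ]
(array([0.38568832, 0.00983688, 0.05810918]), [0.0017138822425881426, 0.000358196061721118, 0.0014970374150211426])
```

View pics/side8z.png

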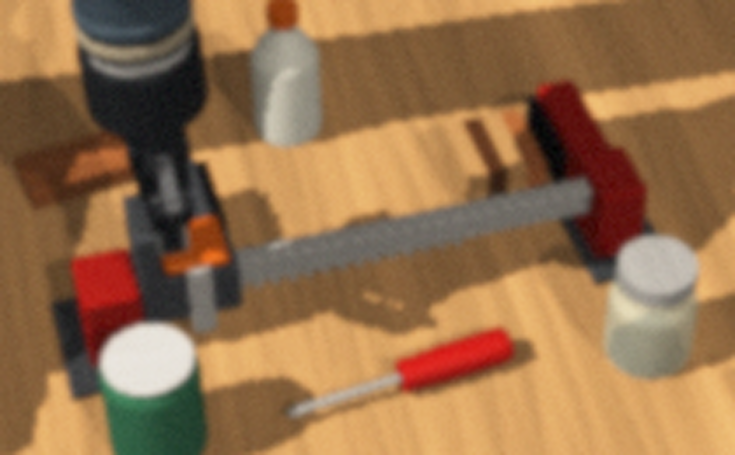

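View pics/wrist8.png

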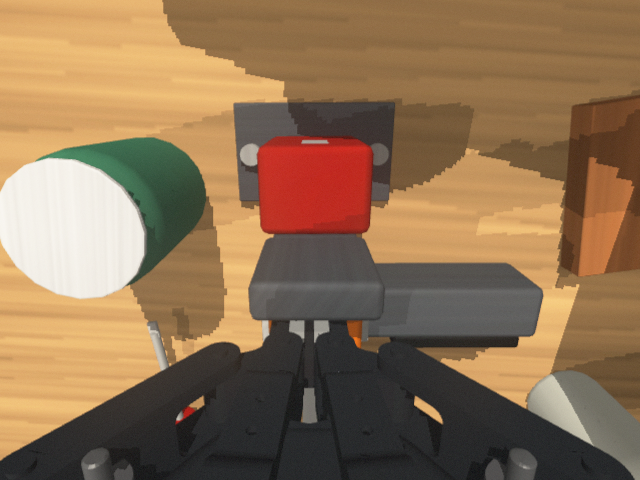

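The jaw is against the end stop: the wrist view shows the push-wall block touching the red stop, x force rose sharply to 21 N, and the wall sits about 15 mm short of the stop face. The paddle is still fully down (TCP z 0.0836). I'll lift straight up first so friction doesn't drag the jaw back, then back away from the wall and leave.

>>> play_rows:
  steps:
    - [[-0.001, 0, -0.003, 0, 0, 0], [0, 0, -0.004, 0, 0, 0], [0, 0, -0.004, 0, 0, 0], [0, 0, -0.004, 0, 0, 0], [0, 0, 0, 0, 0, 0]]

```text
t: 16.15
tcp_pos: [0.408, 0.0074, 0.0981]
tool_rot: [-0.032, 0.999, -0.003, 0.012]
force: [16.1, 1.4, -3.9]
finger_gap: 0.001
```

>>> play_rows:
  steps:
    - [[-0.002, 0, 0, 0, 0, 0], [-0.003, 0, 0, 0, 0, 0], [-0.004, 0, -0.001, 0, 0, 0], [-0.003, 0, -0.003, 0, 0, 0], [0, 0, -0.01, 0, 0, 0]]

```text
t: 16.77
tcp_pos: [0.4076, 0.0111, 0.1109]
tool_rot: [-0.033, 0.999, 0.0, -0.001]
force: [2.2, -0.7, -1.4]
finger_gap: -0.001
```

>>> play_rows:
  steps:
    - [[0, 0, -0.02, 0, 0, 0], [0, 0, -0.03, 0, 0, 0], [-0.02, 0, -0.03, 0, 0, 0], [-0.03, 0, -0.03, 0, 0, 0], [-0.03, 0, -0.02, 0, 0, 0], [-0.02, 0, 0, 0, 0, 0], [0, 0, 0, 0, 0, 0]]

```text
t: 17.65
tcp_pos: [0.5072, 0.0177, 0.2412]
tool_rot: [-0.033, 0.999, 0.0, -0.001]
force: [0.5, 0.4, 0.0]
finger_gap: -0.002
```

```bash
python3 - <<'E'
from h import *
p,r,s=tool();print(s['t'],p.round(4),s['force'].round(2))
ps={n:manip.snapshot(n) for n in('side','wrist','scene')}
w=ps['side'];im=cv2.cvtColor(w['img'],cv2.COLOR_RGB2BGR)
cv2.imwrite('pics/side9z.png',cv2.resize(im[180:310,210:420],None,fx=3.5,fy=3.5,interpolation=cv2.INTER_CUBIC))
save(ps['wrist'],'wrist9');save(ps['scene'],'scene9')
for l in('push_wall','end_stop'):
    for n,q in ps.items():
        k=manip.pinpoint(l,q)
        if k: print(l,n,np.round(k[0]['point'],1),round(k[0]['score'],2),atz(ray(q,k[0]['point']),.104 if l[0]=='p' else .066).round(4))
E
```

```text
17.65 [0.5072 0.0177 0.2412] [0.55 0.42 0.  ]
push_wall side [254.9 245.4] 0.84 [0.4003 0.0013 0.104 ]
push_wall wrist [306.5  73.8] 0.83 [0.3982 0.0093 0.104 ]
push_wall scene [342.8 185.1] 0.88 [0.4114 0.0181 0.104 ]
end_stop side [249.5 257.3] 0.61 [0.3844 0.0037 0.066 ]
end_stop wrist [309.6  59.9] 0.56 [0.3835 0.0106 0.066 ]
end_stop scene [339.8 191.9] 0.74 [0.3842 0.0097 0.066 ]
```

View pics/side9z.png

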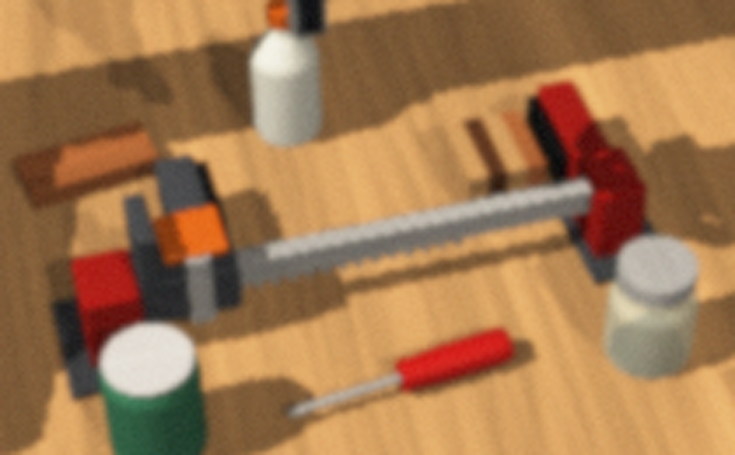

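View pics/wrist9.png

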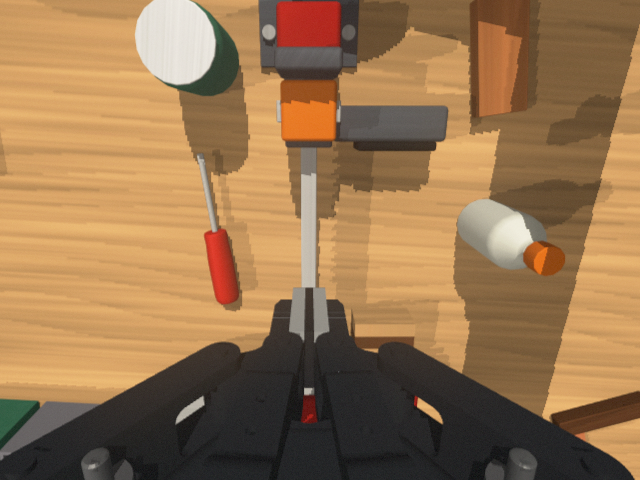

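View pics/scene9.png

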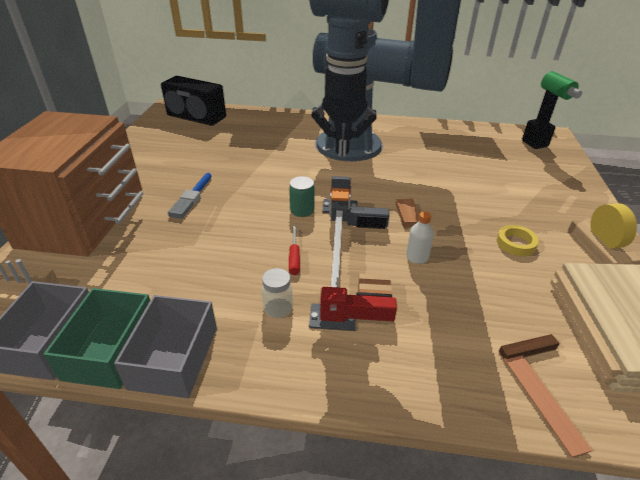

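All three views show the jaw flush against the end stop with the paddle back up. The block, bottle, tin, jar and screwdriver look unmoved, and the arm is clear.

```bash
python3 -c "
from station import manip
print(manip.sign_off())"
```

```text
the job is handed in; nothing more can be done
None
```

The red clamp is fully open. I pressed the orange paddle to its hard stop with the closed fingertips, pushed the jaw back until it met the end stop, then lifted off. I handed the job in at about 17.8 s, with no verdict reported.

**Last checks:**
- **Jaw position:** the x force rose to 21 N while the jaw stood still. After release, the wrist and side views put the push wall about 15–16 mm short of the end-stop face, matching the 15 mm given. The pictures show the two touching.
- **Paddle:** TCP height stayed at 83.2–83.6 mm throughout the push, the level at which the paddle had bottomed out, and it sprang back up when I let go.
- **Arm and other items:** the arm is clear at TCP height 0.24 m with about zero force. In the pictures, the block and the other things near the clamp look unmoved.

**What disagreed:**
- **Fingertip length:** full press came with the TCP at 83.6 mm, so the tips are only about 2 mm ahead of it, not the 25 mm stated. I found the contact by force instead.
- **Camera heights:** the scene and side cameras read heights about 5–8 mm low. The scene camera's last push-wall estimate was about 12 mm off the other two, so I did not rely on it.
- **Paddle force:** at the very end the measured downward force fell to 2.5 N, below the 5 N spring force. I think friction at the wall was carrying the rest, because the height did not change.

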